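# Put the sharpening stones away in their boxes

## Task

The sharpening is done: put the stones away. Lay the loose stone that is draining on the sloped rack flat in its empty box, and close all three stone boxes, each with the lid that was made for it, fully down and square on its box. Set the stone and the lids down gently rather than dropping them, and leave the other tools on the bench where they lie.

Things in the scene. Friction and masses are not known exactly. Their poses are not given: they have to be found in the camera images.
- box_long: bottom half of the long narrow stone box: plain wood, outside 149 (x) x 54 (y), rim 18 above the bench, with its 130 x 35 sharpening stone bedded in it: the stone's top is at 33, so it stands 15 above the rim. Stands fast. Origin: centre of its underside, x along its length, z up.
- lid_long: lid of the long narrow stone box: plain wood, 149 (x) x 54 (y) x 25 high, as long and wide as its box; cavity below 140 x 45, 17 deep. Loose on the bench, hollow side down; about 96 g (+-30 %). Origin: centre of its underside (plane of the lower edges), x along its length, z up. When on, it rests on the rim, origin 18 above the box's.
- box_short: bottom half of the short narrow stone box: plain wood, outside 109 (x) x 54 (y), rim 18 above the bench, with its 90 x 35 sharpening stone bedded in it: the stone's top is at 33, so it stands 15 above the rim. Stands fast. Origin: centre of its underside, x along its length, z up.
- lid_short: lid of the short narrow stone box: plain wood, 109 (x) x 54 (y) x 25 high, as long and wide as its box; cavity below 100 x 45, 17 deep. Loose on the bench, hollow side down; about 70 g (+-30 %). Origin: centre of its underside (plane of the lower edges), x along its length, z up. When on, it rests on the rim, origin 18 above the box's.
- box_wide: bottom half of the short wide stone box: plain wood, outside 109 (x) x 66 (y), rim 18 above the bench, EMPTY: in its top is a bed 96 x 53 and 10 deep (floor 8 above the bench) with 2-wide chamfered edges, for the loose 90 x 47 stone, which then stands 15 above the rim. Stands fast. Origin: centre of its underside, x along its length, z up.
- lid_wide: lid of the short wide stone box: plain wood, 109 (x) x 66 (y) x 25 high, as long and wide as its box; cavity below 100 x 57, 17 deep. Loose on the bench, hollow side down; about 85 g (+-30 %). Origin: centre of its underside (plane of the lower edges), x along its length, z up. When on, it rests on the rim, origin 18 above the box's.
- stone: loose sharpening stone, grey block 90 (x) x 47 (y) x 25 (z), about 250 g (+-30 %). At the start it lies lengthways on the rack's slope, tilted 30 degrees, upper face looking up and to the rack's front. Origin: centre of its underside (on the rack), x along its length (up the slope), z out of its upper face. Bedded in its box it lies level, origin 8 above the box's.
- rack: light-wood draining rack: 84 wide slatted face (6 thick slats) sloping up at 30 degrees from the front (-x) to the back (+x), 112 along the slope, 78 high at the back, with a 12 high foot batten across the lower end that holds the stone; no side walls. Stands fast. Origin: centre of its footprint on the bench, z up.
- chisel: bystander: bench chisel lying on the bench, 225 long, turned light-wood handle (26 thick) and 16-wide steel blade; origin at the ferrule on its underside, x along the blade.
- gouge: bystander: gouge lying on the bench, 215 long, wooden handle (26 thick) and 9-wide steel blade; origin at the ferrule on its underside, x along the blade.
- knife: bystander: carving knife lying on the bench, 175 long, dark wooden handle (26 thick); origin at the ferrule on its underside, x along the blade.
- plane: bystander: small brass finger plane, 56 x 32 x 34 high; origin at the middle of its sole.
- cork: bystander: cork sanding block, 70 x 36 x 30 high; origin at the middle of its underside.
- plane2: bystander: larger brass finger plane, 68 x 40 x 36 high; origin at the middle of its sole.
Things that resemble listed ones, but are neither listed nor needed, are in the scene too. What is shaped like the stone but turquoise is not meant.

How it is judged:
By the outcome, as a careful person would: the job done as asked, in the order asked, and still so for the second after the job is handed in, with the robot touching nothing.
It also fails if it takes over 72 s, if anything falls off the work surface, if the arm or the gripper's body presses on something with over 40 N, if the wrist force passes 120 N, or if a joint passes its speed limit or range.

## Robot

A 6-joint arm with a two-finger parallel gripper is mounted at the origin on the work surface. World frame = base frame: x ahead of the robot, y to its left, z up, the work surface at z = 0. Lengths are in mm, angles in rad, forces in N, time in s.
With the tool pointing down it reaches from about 300 to 775 mm from the base axis. Payload 14.6 kg.
Tool frame: the origin (TCP) lies at the very end of the fingers, on their centre line; the grasp point (between the pads) lies 19 mm behind it; z points along the fingers, y is the line along which they close (so a half turn about z gives the same grasp; the last joint's range is limited). The gripper opens to 85 mm and grips with 20 to 120 N. Pads are 22 mm wide; open, the fingers measure 114 mm over their backs; the gripper's body (76 mm by 85 mm) begins 54 mm behind the grasp point. The pads swing forward as they close: fully open they stand 13 mm farther back than shut.
Start: joints at [-1.201, 0.3, 1.521, -0, 1.321, -0.067], TCP at [232.665, -498.354, 231.281] pointing down, gripper open.
Joint ranges: [-3.03, 3.03], [-0.79, 2.21], [0.23, 2.52], [-1.04, 4.18], [0, 3.07], [-2.55, 2.55]. Speed limits (rad/s): [2.22, 2.22, 2.57, 3.14, 3.14, 3.14].

## Interface

Orientations are given as a 3x3 rotation matrix whose columns are the frame's x, y, z axes.
In Python, from bench import env gives the robot as it stands. Calls block until the motion is done:
- env.reach(position, orientation): joint-space move of the TCP to a pose.
- env.line_to(position, rot=None, velocity=150, force_limit=None): straight line of the TCP; rot=None keeps the orientation; velocity is the mean speed in mm/s. With force_limit (N) it stops when the force on the tool has changed by that much, and returns True; else False.
- env.move_j(angles): joint-space move.
- env.set_gripper(opening, force=None): opening from 0.0 (shut) to 1.0 (fully open); force is the grip in N (None keeps the last); returns when the fingers have stopped.
- env.dwell(seconds).
- env.solve_ik(position, orientation): joint angles nearest the present ones, or None.
- env.state(): the state.
- env.read_camera(name): name is "scene" or "top"; returns the picture (420x560x3 uint8, blue, green, red); there is no depth.
- env.get_calibration(name): a dict with "fx", "fy", "cx", "cy" (pixels), "R" (3x3) and "t" (3): a world point X has camera coordinates R X + t. Camera axes: x right, y down, z forward; pixel columns grow to the right and rows downward; lengths in mm; the calibration is good to about 2 mm. A picture is of the moment at which its call begins. get_calibration takes no time and is no camera call.
A pose or a line that the arm cannot do raises env.IKError and nothing moves.
- env.close_job(): hands the job in; it is judged then, once.
Trained networks look in the newest picture that a camera, given by its name, has taken for a name from the list of things; names that differ only in an ending like _2 or _b are one class to them, and where a whole thing is asked for, a point or a joint stands for the part that bears it (a point fixed in the world has none). Each returns a list of dicts, best first, with "confidence" (0 to 1); they miss things now and then, are a little off and sometimes report something else, mostly with a low value. They report only what shows in the picture. A call takes as long as a camera call. They do not tell look-alikes from the thing itself.
- env.look_for(camera, query): "location" ([column, row] in pixels, amid what is visible of it).
- env.spot_point(camera, query): "location" ([column, row] in pixels: a listed point, or the origin of a listed thing).
The state is a dict: "clock": time; "joint_pos": joint angles; "joint_vel": joint speeds; "tau": joint torques, N m; "eef_pos": TCP position; "ee_rot": TCP orientation; "wrist_force": force on the tool from outside, world axes, zero at the start; "ft_torque": the same for the moment, N m; "finger_gap": opening from 0.0 (shut) to 1.0 (fully open); "grasp_force": force on a finger pad.
Only numpy, scipy, OpenCV 4.12 (cv2) and the standard library are available. Lean on these libraries where they do the work, as an engineer would, in place of code of your own. Each camera call takes 0.05 s, during which the arm holds its last target. There are 200 camera calls.

## Working session

There is one attempt and no reset: what is moved stays moved. The work goes in short steps, each a Python script; the robot and the scene stay as the last script left them, time stands still between calls to the robot, and variables do not carry over. Pictures are saved under pics/ and viewed, at most 10 in all, crops included, and the job is handed in when it is done.

```bash
ls; mkdir -p pics
python3 - <<'E'
from bench import env
import cv2,numpy as np
for c in("top","scene"):
    im=env.read_camera(c);cv2.imwrite(f"pics/{c}0.png",im)
    k=env.get_calibration(c);print(c,k)
    for q in ["box_long","lid_long","box_short","lid_short","box_wide","lid_wide","stone","rack"]:
        print(q,[(np.round(d["location"]).tolist(),round(d["confidence"],2)) for d in env.spot_point(c,q)])
print(env.state()["clock"])
E
```

```text
pics
top {'fx': 419.0442806600365, 'fy': 419.0442806600365, 'cx': 279.6389372528127, 'cy': 211.3406038742112, 'R': array([[-0.00490749, -0.99959299, -0.0281027 ],
       [-0.98414007,  0.00981124, -0.17712161],
       [ 0.17732524,  0.02678778, -0.98378767]]), 't': array([ 39.45677078, 552.60637927, 948.98323887])}
box_long [([182.0, 224.0], 0.85), ([121.0, 167.0], 0.69)]
lid_long [([355.0, 204.0], 0.6)]
box_short [([227.0, 228.0], 0.88), ([456.0, 232.0], 0.68)]
lid_short [([457.0, 231.0], 0.88), ([242.0, 129.0], 0.16)]
box_wide [([134.0, 231.0], 0.72)]
lid_wide [([412.0, 218.0], 0.69)]
stone [([242.0, 173.0], 0.84), ([456.0, 174.0], 0.84), ([294.0, 159.0], 0.73), ([300.0, 221.0], 0.58), ([163.0, 319.0], 0.56)]
rack [([295.0, 160.0], 0.84)]
scene {'fx': 439.5966271806578, 'fy': 439.5966271806578, 'cx': 282.4254891417508, 'cy': 210.0356832534355, 'R': array([[-0.03800326,  0.99913952, -0.01661227],
       [ 0.58166042,  0.0086002 , -0.81338625],
       [-0.81254348, -0.04057403, -0.58148675]]), 't': array([   4.51718888, -269.19878018, 1807.10186693])}
box_long [([367.0, 226.0], 0.85)]
lid_long [([225.0, 234.0], 0.74), ([430.0, 256.0], 0.51)]
box_short [([330.0, 222.0], 0.65)]
lid_short [([151.0, 219.0], 0.94)]
box_wide [([406.0, 224.0], 0.88), ([274.0, 243.0], 0.49)]
lid_wide [([184.0, 222.0], 0.76)]
stone [([275.0, 225.0], 0.94), ([369.0, 183.0], 0.81), ([322.0, 252.0], 0.71), ([274.0, 241.0], 0.67), ([134.0, 248.0], 0.61)]
rack [([276.0, 256.0], 0.84), ([322.0, 282.0], 0.68)]
0.9
```

View pics/top0.png

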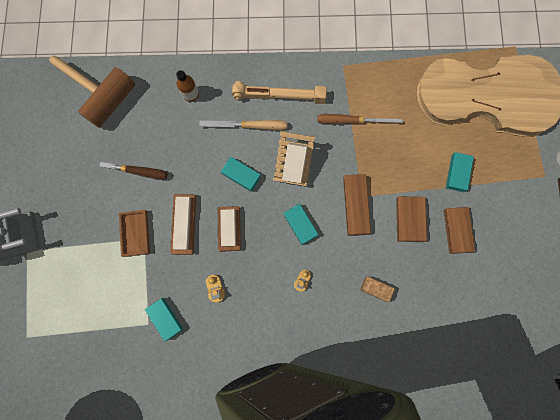

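View pics/scene0.png

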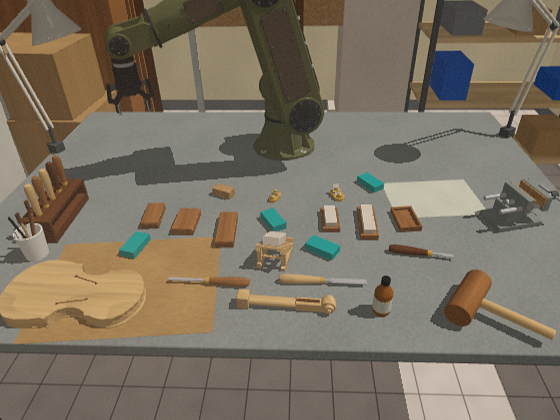

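The top view shows the boxes (134,232 wide and empty; 183,224 long; 230,228 short), the lids (357,205 long; 412,218 wide; 460,230 short), and the white stone on the rack at (295,162). The scene view shows the rack's high back facing away from the robot. Next I'll fit the outlines of all of these in both views.

```bash
cat > fit.py <<'E'
import cv2,numpy as np
from scipy.optimize import minimize
S=8
def proj(k,P):
    c=P@k["R"].T+k["t"];return np.c_[k["fx"]*c[:,0]/c[:,2]+k["cx"],k["fy"]*c[:,1]/c[:,2]+k["cy"]]
def ray(k,px,z):
    d=k["R"].T@[(px[0]-k["cx"])/k["fx"],(px[1]-k["cy"])/k["fy"],1];o=-k["R"].T@k["t"]
    return o+d*(z-o[2])/d[2]
def corners(l,w,z0,z1):return np.array([[a*l/2,b*w/2,z] for a in(-1,1) for b in(-1,1) for z in(z0,z1)])
def rot(yaw,pitch=0):
    c,s=np.cos(yaw),np.sin(yaw);C,D=np.cos(pitch),np.sin(pitch)
    return np.array([[c,-s,0],[s,c,0],[0,0,1]])@np.array([[C,0,-D],[0,1,0],[D,0,C]])  # pitch: x up
def mask(im,kind,px,r=48):
    h=cv2.cvtColor(im,cv2.COLOR_BGR2HSV).astype(int);H,s,v=h[...,0],h[...,1],h[...,2]
    br=((H<20)|(H>172))&(s>60)
    wh=(v>165)&(s<75)
    m={"lid":br,"box":br|wh,"stone":(v>120)&(s<55)}[kind].astype(np.uint8)
    x0,y0=int(px[0])-r,int(px[1])-r
    n,L,st,ce=cv2.connectedComponentsWithStats(m)
    y,x=np.mgrid[:m.shape[0],:m.shape[1]]
    d=np.where(L>0,np.hypot(x-px[0],y-px[1]),1e9);l=L.flat[d.argmin()]
    return (L==l).astype(np.uint8),st[l]
def render(k,hulls,box):
    x0,y0,w,h=box;m=np.zeros((h*S,w*S),np.uint8)
    for P in hulls:
        q=cv2.convexHull(((proj(k,P)-[x0,y0]+.5)*S-.5).astype(np.float32))
        cv2.fillConvexPoly(m,np.round(q*16).astype(np.int32),1,shift=4)
    return cv2.resize(m.astype(np.float32),(w,h),interpolation=cv2.INTER_AREA)
def fit(views,parts,x0,pitch=0,free_z=False,z0=0):
    """views: [(calib,mask,stats)]"""
    V=[(k,(max(0,s[0]-12),max(0,s[1]-12),s[2]+24,s[3]+24),m) for k,m,s in views]
    def f(p):
        z=p[3] if free_z else z0
        hs=[Q@rot(p[2]/50,pitch).T+[p[0],p[1],z] for Q in parts];e=0
        for k,b,m in V:
            M=m[b[1]:b[1]+b[3],b[0]:b[0]+b[2]];e+=np.abs(render(k,hs,(b[0],b[1],M.shape[1],M.shape[0]))-M).sum()
        return e
    x0=np.array(x0,float);x0[2]*=50;best=None
    for d in(-5,0,5):
        s=x0.copy();s[2]+=d
        sim=np.vstack([s]+[s+np.eye(len(s))[i]*6 for i in range(len(s))])
        r=minimize(f,s,method="Nelder-Mead",options=dict(initial_simplex=sim,xatol=.05,fatol=.05,maxiter=400))
        if best is None or r.fun<best.fun:best=r
    p=best.x.copy();p[2]/=50
    return p,best.fun
DIM=dict(long=(149,54),short=(109,54),wide=(109,66))
E
cat > m.py <<'E'
from fit import *
from bench import env
K={c:env.get_calibration(c) for c in("top","scene")}
I={c:cv2.imread(f"pics/{c}0.png") for c in K}
PX={"lid_long":((357,205),(226,230)),"lid_wide":((412,218),(186,221)),"lid_short":((460,230),(152,216)),
"box_wide":((122,232),(406,210)),"box_long":((183,224),(367,218)),"box_short":((230,228),(330,218))}
vis={c:I[c].copy() for c in K}
for n,px in PX.items():
    kind,t=n.split("_");l,w=DIM[t]
    h=25 if kind=="lid" else 18
    parts=[corners(l,w,0,h)]
    if n in("box_long","box_short"):parts.append(corners(l-19,35,h,33))
    vs=[(K[c],*mask(I[c],kind,p)) for c,p in zip(K,px)]
    x0=ray(K["top"],px[0] if n!="box_wide" else (134,232),h)
    for c,v in zip(K,vs):vis[c][v[1]>0]=vis[c][v[1]>0]//2+np.array([0,127,0],np.uint8)
    out=[]
    for V in(vs[:1],vs[1:],vs):
        p,e=fit(V,parts,[x0[0],x0[1],0]);out.append(np.r_[p[:2].round(1),p[2].round(3),round(e)].tolist())
    print(n,[int(v[2][4]) for v in vs],*out)
vs=[(K[c],*mask(I[c],"stone",p)) for c,p in zip(K,((295,162),(275,240)))]
for c,v in zip(K,vs):vis[c][v[1]>0]=vis[c][v[1]>0]//2+np.array([127,0,0],np.uint8)
x0=ray(K["top"],(295,162),55)
print([v[2].tolist() for v in vs])
p,e=fit(vs,[corners(90,47,0,25)],[*x0[:2],-.1,40],np.pi/6,True);print("stone",p.round(3),e)
for c,(k) in K.items():
    q=proj(k,corners(90,47,0,25)@rot(p[2],np.pi/6).T+[p[0],p[1],p[3]])
    for i in(0,1,2,3,4,5,6,7):cv2.circle(vis[c],tuple(int(a) for a in q[i].round()),0,(0,0,255),-1)
A=cv2.resize(vis["top"][120:262,110:480],None,fx=2.1,fy=2.1,interpolation=0)
B=cv2.resize(vis["scene"][190:275,130:430],None,fx=2.59,fy=2.59,interpolation=0)
B=cv2.resize(B,(A.shape[1],B.shape[0]))
cv2.imwrite("pics/vis.png",np.vstack([A,B]))
E
python3 m.py
```

```text
lid_long [26821, 20963] [576.7, -153.8, 0.027, 25444.0] [582.8, -153.5, 0.015, 20301.0] [576.9, -153.7, 0.026, 45756.0]
lid_wide [1333, 644] [538.5, -284.6, -0.029, 54.0] [541.5, -284.1, -0.035, 26.0] [538.8, -284.6, -0.029, 95.0]
lid_short [1174, 508] [509.7, -397.8, 0.058, 55.0] [512.6, -396.9, 0.055, 33.0] [509.9, -397.5, 0.061, 98.0]
box_wide [11064, 3444] [509.9, 399.2, 0.104, 9812.0] [509.8, 398.9, 0.094, 2842.0] [509.9, 399.2, 0.102, 12656.0]
box_long [1277, 598] [532.3, 276.9, -0.014, 154.0] [534.4, 276.5, -0.024, 82.0] [532.8, 276.8, -0.018, 245.0]
box_short [945, 427] [519.3, 161.9, 0.022, 83.0] [518.2, 162.0, 0.029, 72.0] [519.2, 162.0, 0.021, 155.0]
[[282, 143, 25, 40, 733], [0, 0, 560, 355, 74270]]
stone [ 6.77809e+02 -1.81900e+00 -1.88000e-01  4.53680e+01] 74049.515625
```

View pics/vis.png

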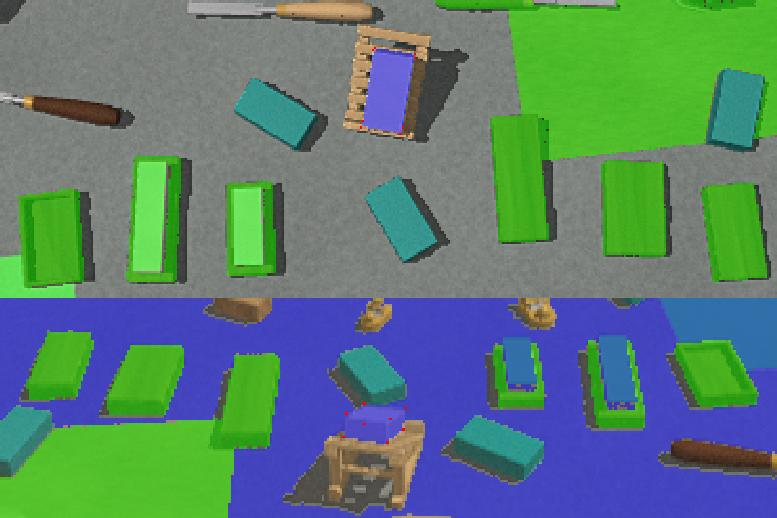

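The overlay shows the outlines follow the objects well. The exceptions are the masks that leaked into the mat (`lid_long`), the paper (`box_wide`) and the bench (stone, scene view). I'll tighten those.

```bash
python3 - <<'E'
import cv2
for c,ps in (("top",((357,205),(357,180),(365,230),(390,150),(368,150))),("top",((182,190),(229,220),(170,224))),("scene",((226,230),(226,242),(210,260),(235,250))),("top",((295,160),(290,170),(308,165),(262,180))),("scene",((275,237),(272,243),(283,240),(300,240)))):
    im=cv2.cvtColor(cv2.imread(f"pics/{c}0.png"),cv2.COLOR_BGR2HSV);print(c,[(p,im[p[1],p[0]].tolist()) for p in ps])
E
python3 - <<'E'
s=open('fit.py').read()
s=s.replace('''    br=((H<20)|(H>172))&(s>60)
    wh=(v>165)&(s<75)
''','''    br=((H<14)|(H>172))&(s>80)&(v<150)
    wh=(v>165)&(s<75)
''').replace('"stone":(v>120)&(s<55)','"stone":(v>165)&(s<75)')
s=s.replace("return (L==l).astype(np.uint8),st[l]","""M=(L==l).astype(np.uint8)
    cs,_=cv2.findContours(M,cv2.RETR_EXTERNAL,cv2.CHAIN_APPROX_NONE);cv2.drawContours(M,cs,-1,1,-1)
    return M,st[l]""")
open('fit.py','w').write(s)
m=open('m.py').read()
m=m.replace('mask(I[c],kind,p)','mask(I[c],"lid" if t=="wide" else kind,p)')
open('m.py','w').write(m)
E
python3 m.py
```

```text
top [((357, 205), [13, 150, 136]), ((357, 180), [12, 139, 127]), ((365, 230), [12, 139, 128]), ((390, 150), [16, 110, 164]), ((368, 150), [16, 122, 153])]
top [((182, 190), [50, 6, 129]), ((229, 220), [15, 43, 218]), ((170, 224), [73, 13, 139])]
scene [((226, 230), [13, 142, 149]), ((226, 242), [14, 139, 103]), ((210, 260), [17, 124, 163]), ((235, 250), [33, 20, 139])]
top [((295, 160), [18, 41, 214]), ((290, 170), [18, 41, 216]), ((308, 165), [15, 110, 100]), ((262, 180), [75, 22, 70])]
scene [((275, 237), [17, 45, 185]), ((272, 243), [18, 46, 160]), ((283, 240), [16, 46, 173]), ((300, 240), [33, 19, 136])]
lid_long [1184, 168] [575.4, -153.3, 0.035, 122.0] [577.5, -163.5, 0.199, 494.0] [575.0, -153.3, 0.042, 648.0]
lid_wide [1074, 102] [538.6, -284.2, -0.03, 162.0] [537.8, -261.8, 0.323, 486.0] [538.1, -284.0, -0.018, 714.0]
lid_short [989, 10] [509.6, -397.8, 0.061, 95.0] [531.0, -282.6, -1.353, 10.0] [509.9, -397.5, 0.073, 604.0]
box_wide [1054, 150] [509.9, 398.9, 0.118, 82.0] [508.9, 408.7, -0.171, 418.0] [509.8, 398.8, 0.112, 533.0]
box_long [936, 299] [533.2, 277.0, -0.018, 451.0] [487.1, 286.8, -0.164, 292.0] [531.7, 277.8, -0.045, 815.0]
box_short [813, 320] [518.8, 162.0, 0.022, 86.0] [518.2, 162.8, 0.0, 138.0] [518.0, 162.0, 0.017, 228.0]
[[282, 144, 25, 39, 701], [276, 239, 1, 1, 1]]
stone [ 6.96326e+02 -1.31200e+00 -1.97000e-01 -2.24260e+01] 32.046875
```

View pics/vis.png

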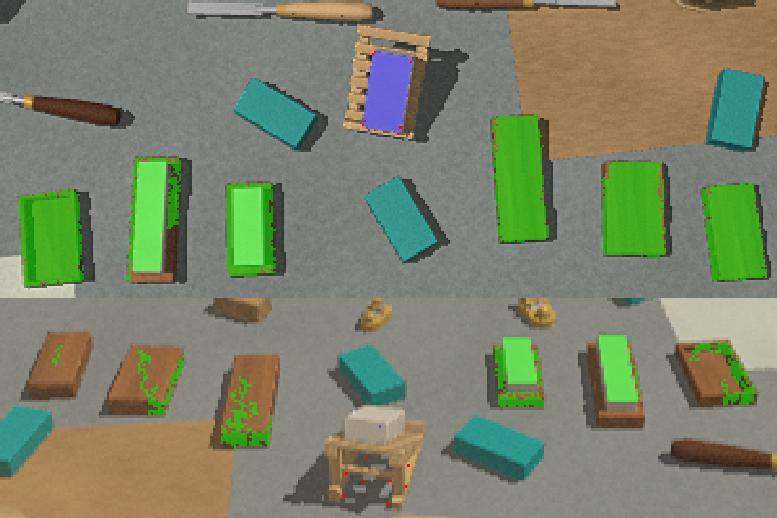

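```bash
python3 - <<'E'
s=open('fit.py').read()
s=s.replace("br=((H<14)|(H>172))&(s>80)&(v<150)","br=((H<20)|(H>172))&(s>60)\n    ml=cv2.morphologyEx((br&(H<15)).astype(np.uint8),cv2.MORPH_CLOSE,np.ones((3,3)))")
s=s.replace('"stone":(v>165)&(s<75)','"mlid":cv2.morphologyEx(ml,cv2.MORPH_OPEN,np.ones((5,5))),"stone":cv2.morphologyEx(((v>120)&(s<75)&(s>32)&(H<24)).astype(np.uint8),cv2.MORPH_OPEN,np.ones((3,3)))')
open('fit.py','w').write(s)
m=open('m.py').read()
m=m.replace('"lid" if t=="wide" else kind','"mlid" if n=="lid_long" else "lid" if t=="wide" else kind')
open('m.py','w').write(m)
E
python3 m.py
```

```text
lid_long [1427, 680] [575.9, -153.8, 0.029, 78.0] [578.1, -153.1, 0.032, 47.0] [576.3, -153.6, 0.031, 134.0]
lid_wide [1333, 644] [538.5, -284.6, -0.029, 54.0] [541.5, -284.1, -0.035, 26.0] [538.8, -284.6, -0.029, 95.0]
lid_short [1174, 508] [509.7, -397.8, 0.058, 55.0] [512.6, -396.9, 0.055, 33.0] [509.9, -397.5, 0.061, 98.0]
box_wide [1286, 602] [510.0, 398.9, 0.113, 42.0] [512.6, 398.4, 0.113, 27.0] [510.5, 398.8, 0.114, 81.0]
box_long [1277, 598] [532.3, 276.9, -0.014, 50.0] [534.4, 276.5, -0.024, 26.0] [532.8, 276.8, -0.018, 85.0]
box_short [945, 427] [519.3, 161.9, 0.022, 35.0] [518.2, 162.0, 0.029, 30.0] [519.2, 162.0, 0.021, 65.0]
[[282, 144, 24, 39, 684], [263, 231, 23, 15, 282]]
stone [ 6.76748e+02 -1.41600e+00 -1.69000e-01  4.15600e+01] 114.328125
```

View pics/vis.png

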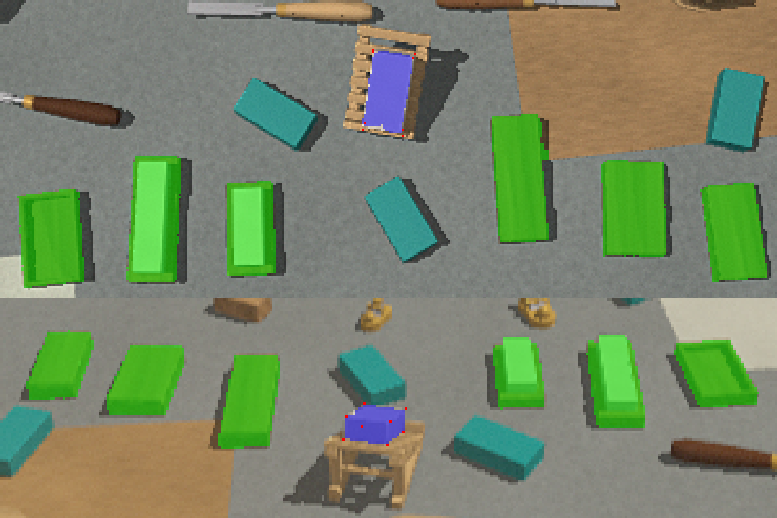

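The fits now agree across both views. I'll take the stone with the tool square to its face, then bring it over `box_wide` and measure it in the gripper.

```bash
cat > rob.py <<'E'
from fit import *
from bench import env
P=dict(lid_long=(576.3,-153.6,.031),lid_wide=(538.8,-284.6,-.029),lid_short=(509.9,-397.5,.061),
box_wide=(510.5,398.8,.114),box_long=(532.8,276.8,-.018),box_short=(519.2,162.0,.021))
K={c:env.get_calibration(c) for c in("top","scene")}
def tools(yaw,pitch=0):
    R=rot(yaw,pitch)
    for s in(1,-1):yield np.c_[s*R[:,0],-s*R[:,1],-R[:,2]]
def orient(pos,yaw,pitch=0):
    q0=np.array(env.state()["joint_pos"]);c=[]
    for T in tools(yaw,pitch):
        q=env.solve_ik(pos,T)
        if q is not None:c.append((np.abs(np.array(q)-q0).max(),T))
    return min(c,key=lambda a:a[0])[1]
def stat(tag):
    s=env.state();print(tag,"t",round(s["clock"],2),"tcp",np.round(s["eef_pos"],1),"gap",round(s["finger_gap"],3),"gf",round(s["grasp_force"],1),"F",np.round(s["wrist_force"],1));return s
E
python3 - <<'E'
from rob import *
x,y,yaw,z=676.7,-1.4,-.17,42.5
R=rot(yaw,np.pi/6);g=np.array([x,y,z])+R[:,2]*11;a=g+R[:,2]*70
T=orient(a,yaw,np.pi/6)
env.reach(a,T);stat("above")
h=env.line_to(g,velocity=60,force_limit=6);stat(h)
if h:
    s=env.state()["eef_pos"];env.line_to(np.array(s)+R[:,2]*2,velocity=30)
env.set_gripper(0,force=50);stat("grip")
env.line_to(np.array(env.state()["eef_pos"])+R[:,2]*10+[0,0,60],velocity=100);stat("lift")
b=P["box_wide"];pos=[b[0],b[1],110]
env.reach(pos,orient(pos,b[2]));stat("over box")
for c in K:cv2.imwrite(f"pics/{c}1.png",env.read_camera(c))
k=np.vstack([cv2.resize(cv2.imread("pics/top1.png")[150:290,60:260],None,fx=2.8,fy=2.0),cv2.resize(cv2.imread("pics/scene1.png")[110:260,320:480],(560,300))])
cv2.imwrite("pics/held.png",k)
E
```

```text
above t 3.23 tcp [636.9   4.7 112.9] gap 1.0 gf 0.0 F [ 0.7 -0.2  0.5]
False t 4.54 tcp [ 6.714e+02 -5.000e-01  5.250e+01] gap 1.0 gf 0.0 F [0.  0.2 0.3]
grip t 5.01 tcp [ 6.713e+02 -4.000e-01  5.250e+01] gap 0.536 gf 50.9 F [-5.5  1.7  6. ]
lift t 5.85 tcp [6.660e+02 4.000e-01 1.204e+02] gap 0.531 gf 51.5 F [-0.3 -0.1 -2.4]
over box t 7.41 tcp [511.2 397.8 109.9] gap 0.535 gf 51.5 F [ 0.4  0.4 -2.9]
```

View pics/held.png

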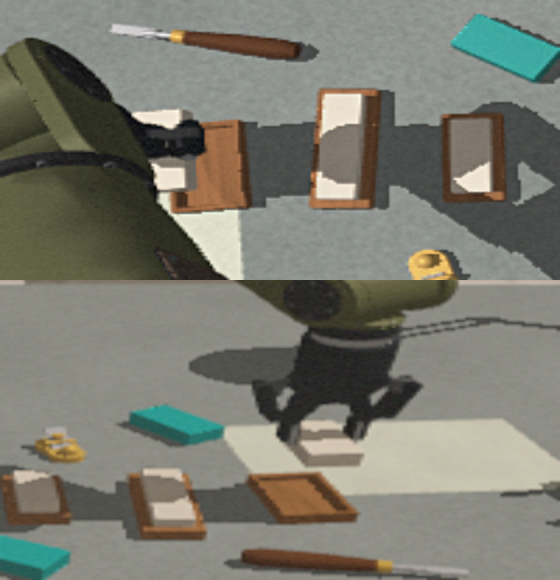

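The stone is held level over the box, and the grip width (45 mm) matches. I'll lower it to just above the rim and compare it with the model, using the edge projections to find any offset in the grip.

Run:
```python
from rob import *
b=P["box_wide"]
env.line_to([b[0],b[1],38],velocity=80,force_limit=8);s=stat("low")
O=[]
for c,(r0,r1,c0,c1) in dict(top=(190,260,85,165),scene=(170,235,370,450)).items():
    im=env.read_camera(c);cv2.imwrite(f"pics/{c}2.png",im)
    Z=7;q=cv2.resize(im[r0:r1,c0:c1],None,fx=Z,fy=Z,interpolation=cv2.INTER_CUBIC)
    o=q.copy()
    e=s["eef_pos"]
    for M,col in((corners(90,47,0,25)@rot(b[2]).T+[e[0],e[1],e[2]-11],(0,0,255)),(corners(109,66,0,18)@rot(b[2]).T+[b[0],b[1],0],(255,0,0))):
        p=((proj(K[c],M)-[c0,r0]+.5)*Z-.5).round().astype(int)
        for i in range(8):
            for j in range(i):
                if bin(i^j).count("1")==1:cv2.line(o,tuple(map(int,p[i])),tuple(map(int,p[j])),col,1)
    O.append(o)
h=min(o.shape[0] for o in O);v=np.hstack([o[:h] for o in O]);cv2.imwrite("pics/low.png",cv2.resize(v,None,fx=.71,fy=.71,interpolation=cv2.INTER_AREA))
```

```text
low t 8.56 tcp [510.8 399.   38.6] gap 0.537 gf 51.5 F [-0.5 -0.1 -2.6]
```

View pics/low.png

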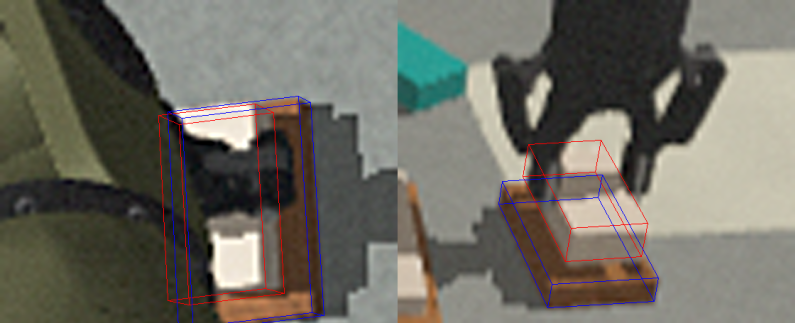

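The top crop shows the held stone's ends slightly up-image from the red model, meaning it sits a little towards +x. I'll quantify that with a fit that ignores the arm pixels.

Run:
```python
from rob import *
b=P["box_wide"];e=np.array([510.8,399,38.6])
V=[];vis=[]
for c,(r0,r1,c0,c1) in dict(top=(200,255,112,155),scene=(196,226,390,430)).items():
    im=cv2.imread(f"pics/{c}2.png");h=cv2.cvtColor(im,cv2.COLOR_BGR2HSV).astype(int)[r0:r1,c0:c1];H,s,v=h[...,0],h[...,1],h[...,2]
    print(c,"paper",cv2.cvtColor(im,cv2.COLOR_BGR2HSV)[(300,210)[c=="scene"],(60,455)[c=="scene"]])
    st=(s<80)&(s>28)&(H<22)&(v>90)
    ig=((v<75)&(s<110))|((H>=24)&(H<60)&(s>45)&(v<130))
    ig=cv2.dilate(ig.astype(np.uint8),np.ones((3,3)))
    V.append((K[c],(c0,r0,c1-c0,r1-r0),st.astype(float),1-ig))
    q=im[r0:r1,c0:c1].copy();q2=q.copy();q2[st]=(0,255,0);q2[ig>0]=(255,0,255)
    vis.append(cv2.resize(np.hstack([q,q2]),None,fx=8,fy=8,interpolation=0))
def f(p,W):
    hs=[corners(90,47,0,25)@rot(b[2]+p[2]/50).T+[e[0]+p[0],e[1]+p[1],e[2]+p[3]]]
    return sum((np.abs(render(k,hs,bx)-m)*w).sum() for k,bx,m,w in W)
for W in(V,V[:1],V[1:]):
    r=min((minimize(f,s,args=(W,),method="Nelder-Mead",options=dict(initial_simplex=np.vstack([s]+[s+np.eye(4)[i]*4 for i in range(4)]))) for s in np.array([[0,0,0,-11],[4,2,0,-14],[-3,-2,2,-8.]])),key=lambda r:r.fun)
    print(r.x.round(2),round(r.fun,1))
for z in(-8,-11,-14):
    r=minimize(lambda p:f([*p,z],V),[0,0,0],method="Nelder-Mead",options=dict(initial_simplex=np.vstack([np.zeros(3),4*np.eye(3)])));print(z,r.x.round(2),round(r.fun,1))
w=max(a.shape[1] for a in vis);cv2.imwrite("pics/fm.png",cv2.resize(np.vstack([cv2.copyMakeBorder(a,0,0,0,w-a.shape[1],0) for a in vis]),None,fx=.85,fy=.85))
```

```text
top paper [ 32  72 106]
scene paper [ 24  30 201]
[  2.33   1.97  -1.1  -11.8 ] 202.8
[  2.85   4.98   1.98 -15.93] 171.6
[  0.13   2.45  -0.68 -13.52] 28.4
-8 [ 2.49  0.6  -1.  ] 223.6
-11 [ 2.75  1.69 -0.94] 204.7
-14 [ 1.6   2.57 -0.73] 208.4
```

View pics/fm.png

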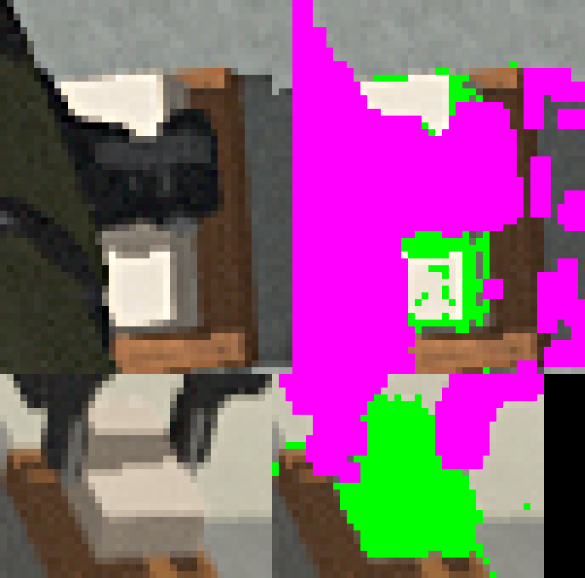

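Run:
```python
from rob import *
b=P["box_wide"];e=np.array([510.8,399,38.6])
V=[]
for c,(r0,r1,c0,c1) in dict(top=(200,255,112,155),scene=(203,226,390,430)).items():
    im=cv2.imread(f"pics/{c}2.png");h=cv2.cvtColor(im,cv2.COLOR_BGR2HSV).astype(int)[r0:r1,c0:c1];H,s,v=h[...,0],h[...,1],h[...,2]
    st=((s<80)&(s>28)&(H<22)&(v>90))
    if c=="top":st|=(v>190)|((v>85)&(v<135)&(s<80)&(H<25))
    ig=((v<75)&(s<110))|((H>=24)&(H<60)&(s>45)&(v<130))
    ig=cv2.dilate(ig.astype(np.uint8),np.ones((3,3)))
    V.append((K[c],(c0,r0,c1-c0,r1-r0),st.astype(float),1-ig))
def f(p,W):
    hs=[corners(90,47,0,25)@rot(b[2]+p[2]/50).T+[e[0]+p[0],e[1]+p[1],e[2]+p[3]]]
    return sum((np.abs(render(k,hs,bx)-m)*w).sum() for k,bx,m,w in W)
for z in(-6,-9,-11,-13,-16):
  for W in(V,V[:1],V[1:]):
    r=min((minimize(lambda p:f([*p,z],W),s,method="Nelder-Mead",options=dict(initial_simplex=np.vstack([s]+[s+4*np.eye(3)[i] for i in range(3)]))) for s in np.array([[0,0,0],[3,1,0],[-3,0,1.]])),key=lambda r:r.fun);print(z,r.x.round(2),round(r.fun,1),end=" | ")
  print()
```

```text
-6 [ 1.89 -0.14 -1.5 ] 67.8 | -6 [ 1.32 -0.18 -1.15] 19.3 | -6 [10.29  1.03 -4.37] 22.4 | 
-9 [ 2.12  0.95 -1.39] 50.4 | -9 [ 1.73  1.02 -1.23] 18.4 | -9 [ 6.18  1.74 -3.22] 22.3 | 
-11 [ 2.22  1.75 -1.19] 42.6 | -11 [ 2.07  1.74 -1.19] 18.0 | -11 [ 3.44  2.75 -3.54] 22.4 | 
-13 [ 1.96  2.37 -1.08] 42.7 | -13 [ 2.24  2.44 -1.13] 17.6 | -13 [ 0.76  3.59 -3.59] 22.4 | 
-16 [ 2.05  3.73 -1.09] 57.2 | -16 [ 2.71  3.51 -1.05] 17.1 | -16 [-3.08  4.74 -3.17] 22.4 |
```

Run:
```python
from rob import *
b=P["box_wide"];x,y=b[0]-2.1,b[1]-2.0
T=orient([x,y,38],b[2]+.022)
env.line_to([x,y,34],T,velocity=40)
h=env.line_to([x,y,16],velocity=20,force_limit=5);s=stat(h)
```

```text
True t 9.65 tcp [508.3 396.7  18.8] gap 0.534 gf 52.5 F [-1.8 -0.3  7.6]
```

Run:
```python
from rob import *
env.set_gripper(1.0);stat("rel")
p=np.array(env.state()["eef_pos"]);env.line_to(p+[0,0,110],velocity=180)
l=P["lid_wide"];a=[l[0],l[1],90];env.reach(a,orient(a,l[2]));stat("at lid_wide")
I={}
for c in K:I[c]=env.read_camera(c);cv2.imwrite(f"pics/{c}3.png",I[c])
b=P["box_wide"]
for c,px in(("top",(134,228)),("scene",(404,214))):
    m=mask(I[c],"stone",px);M=mask(I[c],"lid",(152,232) if c=="top" else (392,215))
    print(c,m[1],M[1])
    for z0 in(8,):
        r=fit([(K[c],*m)],[corners(90,47,0,25) if c=="scene" else corners(90,47,0,25)],[b[0],b[1],b[2]],z0=z0);print(r)
v=np.hstack([cv2.resize(I["top"][200:265,95:175],(400,325)),cv2.resize(I["scene"][190:240,370:440],(400,286))[:286] if 0 else cv2.resize(I["scene"][185:242,370:440],(400,325))])
cv2.imwrite("pics/st.png",v)
```

```text
rel t 10.12 tcp [507.7 396.4  17.8] gap 1.003 gf 0.0 F [-0.6 -0.6 -0.4]
at lid_wide t 13.31 tcp [ 539.2 -283.9   90.1] gap 1.002 gf 0.0 F [ 0.1  0.2 -0.2]
top [128 241   3   4  12] [118 210  32  47 475]
(array([5.48500000e+02, 3.44133333e+02, 2.40666667e-01]), np.float64(12.0))
scene [395 204  23  22 331] [390 206  33  26 261]
(array([5.04310119e+02, 4.01373495e+02, 2.25001980e-02]), np.float64(100.28125))
```

View pics/st.png

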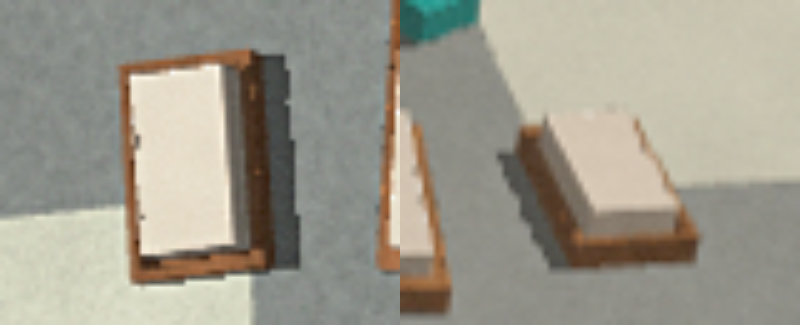

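The stone is bedded level in its box: the rim shows all round it at top (130–240, 65–255), and its top stands above the rim in the scene view. Now the wide lid. I'll pick it up, hold it over the box and measure.

```bash
cat >> rob.py <<'E'
def pick_lid(n):
    l=P["lid_"+n];a=[l[0],l[1],75]
    if np.linalg.norm(np.array(env.state()["eef_pos"])[:2]-l[:2])>5:env.reach(a,orient(a,l[2]))
    h=env.line_to([l[0],l[1],9],velocity=90,force_limit=8)
    stat(f"down {h}")
    env.set_gripper(0,force=40);stat("grip")
    env.line_to([l[0],l[1],130],velocity=150);stat("lift")
def over(n,dy=-2.0,z=62):
    b=P["box_"+n];p=np.array([b[0],b[1]+dy,z]);T=orient(p+[0,0,70],b[2])
    env.reach(p+[0,0,70],T);env.line_to(p,velocity=120);env.dwell(.2)
    return stat("over")
def heldfit(n,s,tag):
    b=P["box_"+n];l,w=DIM[n];e=np.array(s["eef_pos"]);V=[];bx=corners(l,w,0,18)@rot(b[2]).T+[b[0],b[1],0]
    for c in K:
        im=env.read_camera(c);cv2.imwrite(f"pics/{c}_{tag}.png",im)
        q=proj(K[c],np.vstack([bx,corners(l,w,-9,16)@rot(b[2]).T+e]))
        c0,r0=(q.min(0)-9).astype(int);c1,r1=(q.max(0)+9).astype(int)
        h=cv2.cvtColor(im,cv2.COLOR_BGR2HSV).astype(int)[r0:r1,c0:c1];H,S_,v=h[...,0],h[...,1],h[...,2]
        m=((H<20)|(H>172))&(S_>85)
        ig=((v<70)&(S_<110))|((H>=22)&(H<60)&(S_>40)&(v<130))|((H<24)&(S_<=85)&(S_>28)&(v>80))|(v>190)
        ig=cv2.dilate(cv2.morphologyEx(ig.astype(np.uint8),cv2.MORPH_OPEN,np.ones((2,2))),np.ones((3,3)))
        V.append((K[c],(c0,r0,c1-c0,r1-r0),m.astype(float),1-ig))
    def f(p,W,dz):
        hs=[bx,corners(l,w,0,25)@rot(b[2]+p[2]/50).T+[e[0]+p[0],e[1]+p[1],e[2]+dz]]
        return sum((np.abs(render(k,hs,q)-m)*wt).sum() for k,q,m,wt in W)
    for W in(V,V[:1],V[1:]):
        r=min((minimize(f,x,args=(W,-9),method="Nelder-Mead",options=dict(initial_simplex=np.vstack([x,x+4*np.eye(3)]))) for x in np.array([[0,0,0],[3,1,1.],[-3,3,-1]])),key=lambda r:r.fun)
        print(r.x.round(2)*[1,1,.02],round(r.fun,1),[int(w[3].sum()) for w in W])
E
python3 - <<'E'
from rob import *
pick_lid("wide");s=over("wide");heldfit("wide",s,"lw")
E
```

```text
down False t 14.46 tcp [ 539.1 -284.8    9.6] gap 1.001 gf 0.0 F [-0.4 -0.9  0.1]
grip t 14.78 tcp [ 539.2 -284.8    9.9] gap 0.758 gf 44.8 F [-1.4  0.4  5.8]
lift t 15.74 tcp [ 538.4 -284.4  128.9] gap 0.759 gf 44.3 F [-0.4  0.5 -1.4]
over t 19.1 tcp [510.8 397.   62.9] gap 0.755 gf 44.2 F [ 0.4 -0.3 -0.1]
[-2.61e+00  1.64e+00  2.00e-03] 98.6 [1947, 1799]
[-2.74    0.87    0.0176] 72.5 [1947]
[ 3.68  -2.21   0.049] 18.5 [1799]
```

```bash
cat > ov.py <<'E'
from rob import *
import sys
def overlay(n,tag,e,off,wins,bpose=None):
    b=bpose or P["box_"+n];l,w=DIM[n];O=[]
    for c,(r0,r1,c0,c1) in wins.items():
        im=cv2.imread(f"pics/{c}_{tag}.png");Z=6
        o=cv2.resize(im[r0:r1,c0:c1],None,fx=Z,fy=Z,interpolation=cv2.INTER_CUBIC)
        for M,col in((corners(l,w,-9,16)@rot(b[2]+off[2]).T+np.array(e)+[off[0],off[1],0],(0,255,255)),(corners(l,w,0,18)@rot(b[2]).T+[b[0],b[1],0],(255,0,0))):
            p=((proj(K[c],M)-[c0,r0]+.5)*Z-.5).round().astype(int)
            for i in range(8):
                for j in range(i):
                    if bin(i^j).count("1")==1:cv2.line(o,tuple(map(int,p[i])),tuple(map(int,p[j])),col,1)
        O.append(o)
    h=min(o.shape[0] for o in O);cv2.imwrite(f"pics/ov_{tag}.png",np.hstack([o[:h] for o in O]))
E
python3 - <<'E'
from ov import *
overlay("wide","lw",[510.8,397,62.9],(-2.6,0.9,0.01),dict(top=(195,265,90,155),scene=(175,245,375,440)))
E
```

```text
(no output)
```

View pics/ov_lw.png

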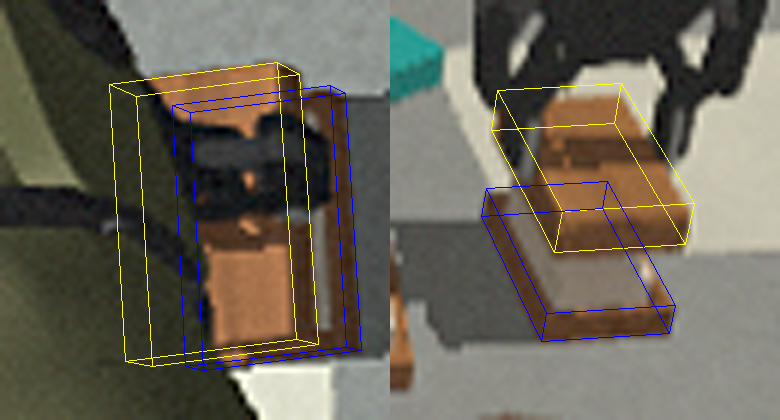

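The top overlay shows the lid about 2 mm short in x (its end edge at 340 against the model). I'll correct that, then lower the lid with a force stop.

```bash
cat >> rob.py <<'E'
def place(n,e,dx,dy,dyaw):
    b=P["box_"+n];p=np.array([e[0]+dx,e[1]+dy,50.]);T=orient(p,b[2]+dyaw)
    env.line_to(p,T,velocity=60)
    h=env.line_to([p[0],p[1],23.5],velocity=25,force_limit=4);s=stat(f"placed {h}")
    return h,s
def release(n,nxt=None):
    env.set_gripper(1.0);p=np.array(env.state()["eef_pos"]);env.line_to(p+[0,0,90],velocity=180)
    if nxt:
        l=P["lid_"+nxt];a=[l[0],l[1],75];env.reach(a,orient(a,l[2]))
def check(n,px,tag):
    l,w=DIM[n];b=P["box_"+n];vs=[]
    for c,p in zip(K,px):
        im=env.read_camera(c);cv2.imwrite(f"pics/{c}_{tag}.png",im);vs.append((K[c],*mask(im,"lid",p)))
    for V in(vs[:1],vs[1:],vs):
        for nm,parts in(("whole",[corners(l,w,0,43)]),):
            p,e=fit(V,parts,list(b));print(nm,p.round(3),round(e,1),V[0][2][4])
E
python3 - <<'E'
from rob import *
h,s=place("wide",[510.8,397.0],1.8,.5,-.008)
if h and 25<s["eef_pos"][2]<30.5:
    release("wide","short");check("wide",((134,232),(406,210)),"cw")
E
```

```text
placed True t 20.38 tcp [512.5 397.5  27.9] gap 0.755 gf 45.0 F [-2.4 -0.8  6.4]
whole [5.10835e+02 3.98224e+02 1.09000e-01] 52.9 1509
whole [5.14117e+02 3.97503e+02 1.03000e-01] 52.5 799
whole [5.11195e+02 3.98045e+02 1.09000e-01] 117.6 1509
```

```bash
cat >> rob.py <<'E'
BV=dict(wide=((510.0,398.9,.113),(512.6,398.4,.113)),long=((532.3,276.9,-.014),(534.4,276.5,-.024)),short=((519.3,161.9,.022),(518.2,162.0,.029)))
def lidfit(n,px,tag):
    l,w=DIM[n]
    for c,p,b in zip(K,px,BV[n]):
        k=K[c];m,s=mask(cv2.imread(f"pics/{c}_{tag}.png"),"lid",p)
        q=(s[0]-12,s[1]-12,s[2]+24,s[3]+24);M=m[q[1]:q[1]+q[3],q[0]:q[0]+q[2]]
        bx=corners(l,w,0,18)@rot(b[2]).T+[b[0],b[1],0]
        f=lambda p:np.abs(render(k,[bx,corners(l,w,18,43)@rot(b[2]+p[2]/50).T+[b[0]+p[0],b[1]+p[1],0]],q)-M).sum()
        r=min((minimize(f,x,method="Nelder-Mead",options=dict(initial_simplex=np.vstack([x,x+3*np.eye(3)]))) for x in np.array([[0,0,0],[2,1,1.],[-2,-1,-1]])),key=lambda r:r.fun)
        print(n,c,"lid rel box",r.x.round(2)*[1,1,.02],round(r.fun,1))
E
python3 - <<'E'
from rob import *
lidfit("wide",((134,232),(406,210)),"cw")
E
```

```text
wide top lid rel box [ 0.83   -1.66   -0.0084] 44.6
wide scene lid rel box [ 6.9    -1.8    -0.0262] 27.9
```

```bash
cat > prof.py <<'E'
from rob import *
def prof(n,px,tag,dxs=(-4,-2,0,2,4,6,8),refine_box=True):
    l,w=DIM[n]
    for c,p,b in zip(K,px,BV[n]):
        k=K[c];m,s=mask(cv2.imread(f"pics/{c}_{tag}.png"),"lid",p)
        q=(s[0]-12,s[1]-12,s[2]+24,s[3]+24);M=m[q[1]:q[1]+q[3],q[0]:q[0]+q[2]]
        bx=corners(l,w,0,18)@rot(b[2]).T+[b[0],b[1],0]
        out=[]
        for dx in dxs:
            def f(p):return np.abs(render(k,[bx,corners(l,w,18,43)@rot(b[2]+p[1]/50).T+[b[0]+dx,b[1]+p[0],0]],q)-M)
            r=minimize(lambda p:f(p).sum(),[0,0],method="Nelder-Mead",options=dict(initial_simplex=[[0,0],[2,0],[0,2]]))
            D=render(k,[bx,corners(l,w,18,43)@rot(b[2]+r.x[1]/50).T+[b[0]+dx,b[1]+r.x[0],0]],q)-M
            h=len(D)//2
            out.append((dx,r.x.round(1).tolist(),round(float(r.fun),1),"far/near signed",round(float(D[:h].sum()),1),round(float(D[h:].sum()),1)))
        print(n,c,s[:4].tolist());[print("  ",*o) for o in out]
E
python3 - <<'E'
from prof import *
prof("wide",((134,232),(406,210)),"cw")
E
```

```text
wide top [115, 207, 35, 50]
   -4 [-2.2, -0.3] 122.1 far/near signed -55.2 42.9
   -2 [-1.9, -0.1] 73.6 far/near signed -31.3 16.4
   0 [-1.7, -0.2] 48.3 far/near signed -7.6 12.1
   2 [-1.6, -0.3] 50.0 far/near signed 15.8 8.5
   4 [-1.4, -0.4] 75.3 far/near signed 40.2 6.0
   6 [-1.0, -0.1] 103.0 far/near signed 67.1 3.1
   8 [-0.8, -0.1] 130.6 far/near signed 91.4 -0.4
wide scene [390, 200, 33, 32]
   -4 [-1.5, -1.5] 71.7 far/near signed 51.0 -0.2
   -2 [-1.6, -0.6] 61.5 far/near signed 42.3 2.6
   0 [-1.8, -0.8] 51.0 far/near signed 32.2 2.8
   2 [-1.6, -1.1] 41.5 far/near signed 23.0 3.5
   4 [-1.8, -1.1] 33.0 far/near signed 13.0 3.9
   6 [-1.9, -0.8] 28.4 far/near signed 4.0 5.3
   8 [-2.1, -1.5] 29.4 far/near signed -6.3 3.7
```

The force stop was exactly 18.0 mm above the pick height, so the wide lid is fully down. It sits about 1 mm off in x and -1.7 mm off in y. I'll carry on with the short and long lids and then decide whether to trim it.

Run:
```python
from rob import *
pick_lid("short");s=over("short",dy=0);heldfit("short",s,"ls")
```

```text
down False t 25.15 tcp [ 510.2 -397.7    9.5] gap 1.003 gf 0.0 F [ 0.6 -0.7  0.5]
grip t 25.56 tcp [ 510.2 -397.7    9.7] gap 0.619 gf 42.8 F [-1.8  1.3  6.1]
lift t 26.52 tcp [ 509.5 -397.2  128.8] gap 0.621 gf 42.1 F [-0.6 -0.  -1.2]
over t 29.47 tcp [519.5 162.1  62.7] gap 0.623 gf 42.1 F [ 0.1 -0.  -0.1]
[ 5.74    0.65   -0.0396] 43.5 [248, 1650]
[0. 0. 0.] 1.0 [248]
[ 5.74    0.65   -0.0396] 42.5 [1650]
```

Run:
```python
from rob import *
h,s=place("short",[519.2,162.0],.8,0,0)
if h and 25<s["eef_pos"][2]<30.5:
    release("short","long");check("short",((230,228),(330,218)),"cs");lidfit("short",((230,228),(330,218)),"cs")
```

```text
placed True t 30.75 tcp [519.9 162.   27.7] gap 0.625 gf 43.0 F [-1.5 -0.9  8.1]
whole [5.19135e+02 1.62276e+02 2.50000e-02] 34.2 1125
whole [5.22462e+02 1.62545e+02 2.00000e-02] 115.3 660
whole [5.19315e+02 1.62272e+02 2.50000e-02] 160.6 1125
short top lid rel box [-0.98   0.41   0.002] 35.2
short scene lid rel box [ 5.49    0.63   -0.0114] 117.3
```

Run:
```python
from rob import *
pick_lid("long");s=over("long",dy=0);
h,s=place("long",[532.8,276.8],1.0,0,.002)
if h and 25<s["eef_pos"][2]<30.5:
    b=P["box_wide"];env.set_gripper(1.0);p=np.array(env.state()["eef_pos"]);env.line_to(p+[0,0,90],velocity=180)
    p=[300,-350,230];env.reach(p,orient(p,-.9))
    check("long",((183,224),(367,218)),"cl");lidfit("long",((183,224),(367,218)),"cl")
    stat("end")
    lidfit("wide",((134,232),(406,210)),"cl");lidfit("short",((230,228),(330,218)),"cl")
```

```text
down False t 34.03 tcp [ 576.6 -153.7    9.5] gap 1.001 gf 0.0 F [-0.6  0.1 -0.1]
grip t 34.43 tcp [ 576.6 -153.7    9.7] gap 0.619 gf 42.6 F [-1.5  0.9  5.1]
lift t 35.39 tcp [ 575.8 -153.5  128.9] gap 0.618 gf 42.0 F [-0.1  0.3 -0.9]
over t 37.92 tcp [533.1 276.9  62.8] gap 0.621 gf 42.0 F [ 0.1 -0.1 -0.8]
placed True t 39.1 tcp [533.7 276.8  27.7] gap 0.615 gf 42.9 F [-2.1 -0.5  6.9]
whole [ 5.32424e+02  2.77192e+02 -1.20000e-02] 51.4 1620
whole [ 5.34653e+02  2.76570e+02 -1.60000e-02] 37.8 805
whole [ 5.32738e+02  2.77030e+02 -1.20000e-02] 99.7 1620
long top lid rel box [-1.27   -0.22    0.0084] 43.4
long scene lid rel box [2.35   0.27   0.0146] 31.3
end t 42.68 tcp [ 300.4 -349.7  229.9] gap 1.0 gf 0.0 F [-0.1  0.3  0.3]
wide top lid rel box [ 0.92   -1.76   -0.0118] 43.8
wide scene lid rel box [ 6.9    -1.8    -0.0262] 28.0
short top lid rel box [-1.01    0.32    0.0026] 35.1
short scene lid rel box [ 5.49    0.8    -0.0108] 97.8
```

All three lids are down. The long and short ones are within about 1 mm. There's time left, so I'll trim the wide lid with a 4 mm lift and a shift of +1.6 mm in y.

Run:
```python
from rob import *
b=P["box_wide"];p=np.array([512.5,397.5,27.9]);T=orient(p+[0,0,70],b[2]-.008)
env.reach(p+[0,0,70],T);h=env.line_to(p,velocity=80,force_limit=8);stat(h)
env.set_gripper(0,force=40);stat("grip")
q=p+[-.8,1.6,0];T2=orient(q,b[2]+.002)
env.line_to(p+[0,0,4],velocity=30);env.line_to(q+[0,0,4],T2,velocity=15)
h=env.line_to(q-[0,0,4],velocity=20,force_limit=4);s=stat(h)
env.set_gripper(1.0);env.line_to(np.array(env.state()["eef_pos"])+[0,0,90],velocity=180)
p=[300,-350,230];env.reach(p,orient(p,-.9));stat("end")
for n,px in(("wide",((134,232),(406,210))),("long",((183,224),(367,218))),("short",((230,228),(330,218)))):
    for c in K:cv2.imwrite(f"pics/{c}_f.png",env.read_camera(c))
    lidfit(n,px,"f")
```

```text
False t 46.48 tcp [512.8 397.7  28.5] gap 0.993 gf 0.0 F [-0.2 -0.2 -0.3]
grip t 46.81 tcp [512.8 397.8  28.8] gap 0.754 gf 44.8 F [-1.2 -0.1  6.1]
True t 47.65 tcp [511.9 399.2  28.8] gap 0.757 gf 45.0 F [-1.6 -0.5  5.6]
end t 51.42 tcp [ 300.4 -349.8  229.9] gap 1.001 gf 0.0 F [ 0.9 -0.5 -1. ]
wide top lid rel box [ 0.23   0.2   -0.014] 42.9
wide scene lid rel box [ 5.76   -0.03   -0.0166] 28.8
long top lid rel box [-1.24   -0.08    0.0064] 42.5
long scene lid rel box [3.06   0.23   0.0136] 33.1
short top lid rel box [-0.96    0.4     0.0014] 35.4
short scene lid rel box [ 5.07    1.1    -0.0176] 142.4
```

```bash
python3 -c "
from bench import env
print(env.close_job())"
```

```text
the job is handed in; nothing more can be done
None
```

The job was handed in at about 51 s: the stone lies flat in the wide box and all three boxes have their own lids on, fully down by the height check and within about 1 mm by the top camera (the scene camera read up to 6 mm off in x, which I judged unreliable and did not resolve).

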